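Make up the spare-parts caddy

TASK

Make up the spare-parts kit in the caddy: stand the long hexagonal nut on end in the square bin, stand the plain brass bush on end in the round bin, and lay the long bolt lengthwise in the long bin, each flat on its bin's floor. Leave the square nut, the flanged bush and the short bolt where they are.

Things in the scene. Friction and masses are not known exactly. Their poses are not given: they have to be found in the camera images.
- hex_nut_centre (a point): The long hexagonal nut (coupling nut), bright steel, standing on end: 42 mm across flats, 40 mm high, round 20 mm bore, about 0.35 kg. Two of its six flats face its own +x and -x, the others every 60 degrees. Origin: its centre, half-way up, on the axis; z up along the axis.
- plain_bush_centre (a point): The plain bush: a straight brass tube standing on end, 44 mm outside diameter, 26 mm bore, 40 mm high, no flange, about 0.25 kg. Origin: its centre, half-way up, on the axis; z up along the axis.
- long_bolt_centre (a point): The long bolt, dark steel, 110 mm overall, with its nut run on, about 0.35 kg. It lies level on the flats of head and nut, all along its own x axis: hexagon head (30 mm across flats, 13 mm thick) at the -x end, hexagon nut of the same size (16 mm thick, 6 mm of thread beyond it) near the +x end. Between them 75 mm of bare round shank, 20 mm diameter. Origin: the middle of its length (also its centre of mass) on the shank's axis, 15 mm above the surface it lies on; z up.
- square_nut_centre (a point): Look-alike, stays: a square coupling nut, bright steel, standing on end, 42 x 42 mm, 40 mm high, round 20 mm bore. Origin: its centre, half-way up, on the axis; z up along the axis.
- flanged_bush_centre (a point): Look-alike, stays: a brass bush like the plain one (44 mm diameter, 40 mm high) but with a flange, 64 mm diameter and 7 mm thick, round its foot. Origin: its centre, half-way up, on the axis; z up along the axis.
- short_bolt_centre (a point): Look-alike, stays: a dark steel bolt like the long one but only 70 mm overall. It lies level on the flats of head and nut, all along its own x axis: hexagon head (30 mm across flats, 13 mm thick) at the -x end, hexagon nut of the same size (16 mm thick, 6 mm of thread beyond it) near the +x end. Origin: the middle of its length on the shank's axis, 15 mm above the surface; z up.
- bin_square_floor (a point): The square bin: 104 x 104 mm outside, 18 mm high, 4 mm walls. Origin: centre of the upper face of its floor, 10 mm above the bench; the rim is 14 mm above this point; z up, x and y along its sides. One of three grey plastic bins side by side, fast in a low blue metal caddy tray (356 x 166 mm, 12 mm high) that is fixed to the bench; the three stand in any order, 114 mm apart along the caddy's length.
- bin_round_floor (a point): The round bin: 104 mm outside diameter, 18 mm high, 4 mm wall. Origin: centre of the upper face of its floor, 10 mm above the bench; the rim is 14 mm above this point; z up. One of three grey plastic bins side by side, fast in a low blue metal caddy tray (356 x 166 mm, 12 mm high) that is fixed to the bench; the three stand in any order, 114 mm apart along the caddy's length.
- bin_long_floor (a point): The long bin, rectangular: 152 mm along its own x, 104 mm along y, 18 mm high, 4 mm walls. Origin: centre of the upper face of its floor, 10 mm above the bench; the rim is 14 mm above this point; z up. One of three grey plastic bins side by side, fast in a low blue metal caddy tray (356 x 166 mm, 12 mm high) that is fixed to the bench; the three stand in any order, 114 mm apart along the caddy's length.
Mind the look-alikes: they are no part of the job. Leave any red look-alike of the part that bears hex_nut_centre alone.

How it is judged:
At the end, for the whole second after the job is handed in: Hex nut in square bin and plain bush in round bin, each within 31 mm of the centre, upright within 0.15 rad; long bolt in long bin within 22 mm along, 36 mm across, 0.4 rad of lengthwise; all on the floors within 6 mm, at rest; the three look-alikes within 20 mm of their start (x of hex_nut_centre in the frame of bin_square_floor between -0.031 and 0.031 m and y of hex_nut_centre in the frame of bin_square_floor between -0.031 and 0.031 m and z of hex_nut_centre in the frame of bin_square_floor between 0.014 and 0.026 m and angle between each of hex_nut_centre, plain_bush_centre's own z axis and vertical below 0.15 rad and horizontal distance between plain_bush_centre and bin_round_floor below 0.031 m and z of plain_bush_centre in the frame of bin_round_floor between 0.014 and 0.026 m and x of long_bolt_centre in the frame of bin_long_floor between -0.022 and 0.022 m and y of long_bolt_centre in the frame of bin_long_floor between -0.036 and 0.036 m and z of long_bolt_centre in the frame of bin_long_floor between 0.009 and 0.021 m and angle between the x axis of long_bolt_centre and the x axis of bin_long_floor, either way round below 0.4 rad and linear speed of each of hex_nut, plain_bush, long_bolt below 0.02 m/s and angular speed of each of hex_nut, plain_bush, long_bolt below 0.2 rad/s and distance of each of square_nut_centre, flanged_bush_centre, short_bolt_centre from where it was at the start of the episode below 0.02 m); the robot touches nothing.
It fails at once if the square nut (a look-alike) is moved more than 20 mm from its place (distance of square_nut_centre from where it was at the start of the episode above 0.02 m).
It fails at once if the flanged bush (a look-alike) is moved more than 20 mm from its place (distance of flanged_bush_centre from where it was at the start of the episode above 0.02 m).
It fails at once if the short bolt (a look-alike) is moved more than 20 mm from its place (distance of short_bolt_centre from where it was at the start of the episode above 0.02 m).
It also fails if it takes over 80 s, if anything falls off the work surface, if the arm or the gripper's body presses on something with over 40 N, if the wrist force passes 120 N, or if a joint passes its speed limit or range.

ROBOT

A 6-joint arm with a two-finger parallel gripper is mounted at the origin on the work surface. World frame = base frame: x ahead of the robot, y to its left, z up, the work surface at z = 0. Lengths are in m, angles in rad, forces in N, time in s.
With the tool pointing down it reaches from about 0.4 to 0.825 m from the base axis. Payload 7 kg.
Tool frame: the origin (TCP) lies at the very end of the fingers, on their centre line; the grasp point (between the pads) lies 19 mm behind it (arm.grip_point_offset is the distance from the TCP to the grasp point, in m); z points along the fingers, y is the line along which they close (so a half turn about z gives the same grasp; the last joint's range is limited). The gripper opens to 88 mm and grips with 3 to 60 N. Pads are 19 mm wide; open, the fingers measure 130 mm over their backs; the gripper's body (78 mm by 193 mm) begins 47 mm behind the grasp point.
Start: joints at [-1.055, 0.359, 0.012, 0, -1.224, -0.288], TCP at [0.152, -0.658, 0.227] pointing down, gripper open.
Joint ranges: [-3.07, 3.07], [-1.43, 2.12], [-1.02, 1.25], [-3.03, 1.67], [-3.05, -0], [-3.03, 3.03]. Speed limits (rad/s): [2.39, 2.39, 3.01, 3.14, 3.14, 3.14].

INTERFACE

Orientations are given as [roll, pitch, yaw] about the fixed x, y, z axes, in that order (R = Rz(yaw) Ry(pitch) Rx(roll)).
In Python, from station import arm, cams gives the robot as it stands.
- The arm moves only by the shell command python3 -m handwheel 'ROWS' [FORCE]. ROWS is JSON, a list that holds one entry, the list of rows, each a list of 7 numbers: the shift along the tool's x, y, z normalised to -1 to 1, where 1 is 0.08 m, then the turn, a rotation vector about the tool's x, y, z normalised to -1 to 1, where 1 is 0.5 rad, then the closure in counts, from 0 (fully open) to 255 (shut). In form: [[[x, y, z, wx, wy, wz, hand], ...]]. A call has 1 to 5 rows; each row is the pose to reach, as a shift and turn from the pose commanded when the call began, along the tool's axes at that moment; what a row does not reach only later rows make up. A row lasts 1/8 s, in which the tool goes at most 62.5 mm and 10.7 degrees, less where a joint would pass 70% of its speed; a pose out of reach is approached as far as the arm can. A call with a number of a shift or a turn outside -1 to 1 is refused whole. A call with a gripper value outside its range is refused whole. The fingers move at their own pace and stop on an object; FORCE is the grip in N (left out, the last holds). Time passes only in rows, so rows that repeat a pose let the fingers close. It gives the time, the measured TCP pose, the force, the opening and the grip force at its end, in the units of the state.
- arm.get_state(): the state, without advancing time (a new reading comes with each control period).
- cams.grab_frame(name): name is "scene" or "top" or "wrist"; returns the picture (420x560x3 uint8, blue, green, red); there is no depth.
- cams.camera_info(name): a dict with "camera_matrix" (3x3 intrinsics, pixels), "dist_coeffs" ([k1, k2, p1, p2, k3] as OpenCV has them; the pictures are not rectified), "R" (3x3) and "t" (3): a world point X has camera coordinates R X + t; the wrist camera has in their place "hand_eye" (4x4, takes a point from camera to tool coordinates, whose origin is the TCP and whose axes are the flange's). Camera axes: x right, y down, z forward; pixel columns grow to the right and rows downward; lengths in m; the calibration is good to about 2 mm. A picture is of the moment at which its call begins: read the wrist's pose just before it. camera_info takes no time and is no camera call.
- arm.job_done(): hands the job in; it is judged then, once.
The state is a dict: "t": time; "q": joint angles; "qd": joint speeds; "joint_efforts": joint torques, N m; "eef_pos": TCP position; "ee_rot": TCP orientation; "force": force on the tool from outside, world axes, zero at the start; "moment": the same for the moment, N m; "width": finger opening in m; "gripper_force": force on a finger pad.
Only numpy, scipy, OpenCV 4.12 (cv2) and the standard library are available. Lean on these libraries where they do the work, as an engineer would, in place of code of your own. Each camera call takes 0.05 s, during which the arm holds its last target. There are 200 camera calls.

## Working session

There is one attempt and no reset: what is moved stays moved. The work goes in short steps, Python scripts to look and compute and a shell command to move; the robot and the scene stay as the last step left them, time stands still between calls to the robot, and variables do not carry over. Pictures are saved under pics/ and viewed, at most 14 in all, crops included, and the job is handed in when it is done.

```bash
mkdir -p pics
python3 - <<'E'
from station import arm,cams
import cv2
s=arm.get_state();print({k:s[k] for k in('t','eef_pos','ee_rot','width')}, arm.grip_point_offset)
for n in('top','scene'):
    cv2.imwrite(f'pics/{n}0.png',cams.grab_frame(n));i=cams.camera_info(n);print(n,i)
print(cams.camera_info('wrist'))
E
```

```text
{'t': 0.0, 'eef_pos': array([ 0.15229333, -0.6570945 ,  0.22561629]), 'ee_rot': array([ 3.13994339e+00, -1.37362688e-04, -2.91390050e+00]), 'width': 0.08735777560679847} 0.0188
top {'camera_matrix': array([[393.21504933,   0.        , 280.69860135],
       [  0.        , 393.21504933, 211.86953971],
       [  0.        ,   0.        ,   1.        ]]), 'dist_coeffs': array([-0.02255766,  0.        ,  0.        ,  0.        ,  0.        ]), 'R': array([[ 0.00863682, -0.99993646,  0.00724446],
       [-0.98373038, -0.00979646, -0.17938386],
       [ 0.17944343, -0.00557729, -0.98375248]]), 't': array([0.01704984, 0.56053611, 0.88178113])}
scene {'camera_matrix': array([[515.04433598,   0.        , 281.70165883],
       [  0.        , 515.04433598, 213.28439432],
       [  0.        ,   0.        ,   1.        ]]), 'dist_coeffs': array([-0.07258657,  0.        ,  0.        ,  0.        ,  0.        ]), 'R': array([[-0.90173562,  0.43223632,  0.00668087],
       [ 0.2692997 ,  0.57377089, -0.77347569],
       [-0.33815757, -0.69567142, -0.63379076]]), 't': array([ 0.50816686, -0.12183184,  1.30729339])}
{'camera_matrix': array([[327.21285804,   0.        , 280.47956528],
       [  0.        , 327.21285804, 206.2185568 ],
       [  0.        ,   0.        ,   1.        ]]), 'dist_coeffs': array([-0.03076725,  0.        ,  0.        ,  0.        ,  0.        ]), 'hand_eye': array([[-5.27955820e-04, -9.61639040e-01, -2.74317478e-01,
         7.55996406e-02],
       [ 9.99999831e-01, -5.74682767e-04,  8.99747773e-05,
        -3.72116973e-05],
       [-2.44168786e-04, -2.74317384e-01,  9.61639180e-01,
        -1.58440921e-01],
       [ 0.00000000e+00,  0.00000000e+00,  0.00000000e+00,
         1.00000000e+00]])}
```

View pics/top0.png

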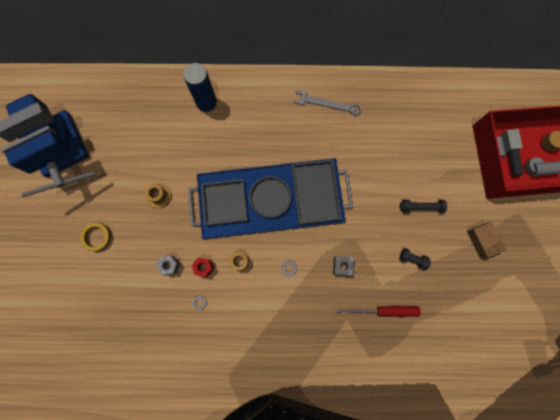

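View pics/scene0.png

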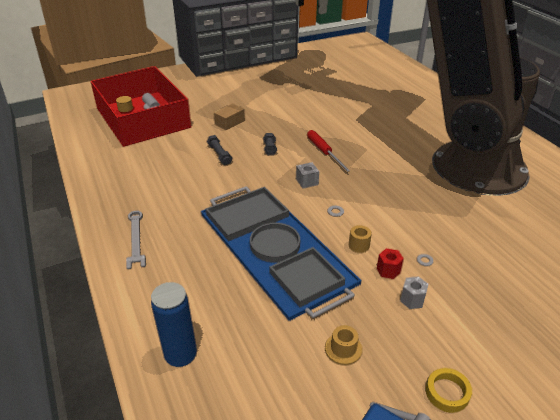

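Top view: hex nut about (168,266), red look-alike (203,267) beside it, plain bush (240,262), flanged bush (156,194), square nut (344,267), long bolt (424,207), short bolt (415,260). The bins are square (225,203), round (270,197) and long (317,193). I'll enlarge the picture to read pixels more precisely.

```bash
cat > h.py <<'E'
import numpy as np,cv2
from station import arm,cams
from scipy.spatial.transform import Rotation as Ro
def ray(n,px,z,T=None):
    """pixels -> world points at height z; wrist: pass state"""
    i=cams.camera_info(n)
    u=cv2.undistortPoints(np.array(px,float).reshape(-1,1,2),i['camera_matrix'],i['dist_coeffs'])[:,0]
    d=np.c_[u,np.ones(len(u))]
    if n=='wrist':
        H=i['hand_eye'];R=Ro.from_euler('xyz',T['ee_rot']).as_matrix()
        d=d@(R@H[:3,:3]).T; o=R@H[:3,3]+T['eef_pos']
    else:
        d=d@i['R']; o=-i['R'].T@i['t']
    return o+d*((z-o[2])/d[:,2])[:,None]
def to(goal,yaw=None):
    """rows units needed from present pose to TCP goal, yaw of tool (tool down)"""
    s=arm.get_state();R=Ro.from_euler('xyz',s['ee_rot'])
    p=R.inv().apply(np.array(goal)-s['eef_pos'])/.08
    w=np.zeros(3)
    if yaw is not None: w=(R.inv()*Ro.from_euler('xyz',[np.pi,0,yaw])).as_rotvec()/.5
    print('t',s['t'],'pos',s['eef_pos'].round(4),'rot',s['ee_rot'].round(3),'w',round(s['width'],4),'-> shift',p.round(3),'turn',w.round(3))
E
python3 - <<'E'
from h import *
a=cv2.imread('pics/top0.png')[150:290,140:460]
cv2.imwrite('pics/c1.png',cv2.resize(a,None,fx=2.5,fy=2.5,interpolation=cv2.INTER_CUBIC))
E
```

```text
(no output)
```

View pics/c1.png

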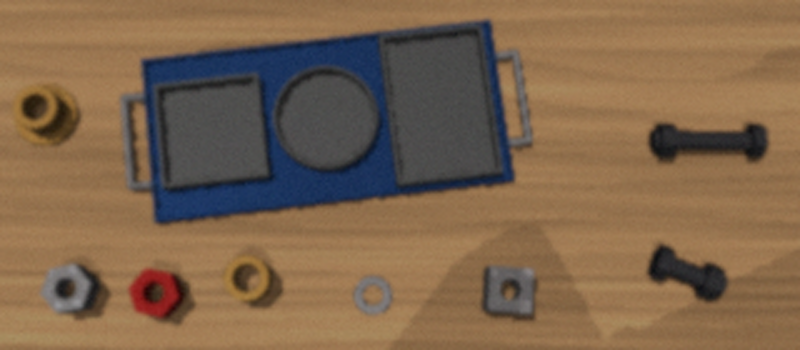

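The crop shows every part clearly: hex nut bore (66,289), bush (249,277), bolt from (650,142) to (768,140), and the bin rims. I'll convert these to positions.

Run:
```python
from h import *
P=lambda l:np.array(l)/2.5+[140-.3,150-.3]
def w(n,l,z): r=ray('top',P(l),z)[:,:2].round(4); print(n,r.tolist(), r.mean(0).round(4)); return r
w('hex',[[66,289]],.04);w('red',[[155,292]],.04);w('bush',[[249,277]],.04);w('flanged',[[39,107]],.04);w('sqnut',[[510,290]],.04)
b=w('bolt',[[650,142],[768,140]],.018);print(np.linalg.norm(b[0]-b[1]))
w('short',[[650,260],[724,285]],.018)
for n,l in(('sq',[[153,86],[260,73],[272,179],[165,190]]),('long',[[378,36],[486,22],[505,178],[397,187]])):
    r=w(n,l,.024);print(np.linalg.norm(r-np.roll(r,-1,0),axis=1))
w('round',[[326,118]],.024)
r=w('caddy',[[143,60],[489,21],[514,181],[157,222]],.012);print(np.linalg.norm(r-np.roll(r,-1,0),axis=1),[np.arctan2(*(r[i]-r[j])[::-1]) for i,j in((0,1),(3,2))])
h=w('hexcorners',[[60,264],[88,267]],.04)
to([.3,-.4,.25],0)
```

```text
hex [[0.4325, 0.2894]] [0.4325 0.2894]
red [[0.4306, 0.2059]] [0.4306 0.2059]
bush [[0.4454, 0.1183]] [0.4454 0.1183]
flanged [[0.6069, 0.3261]] [0.6069 0.3261]
sqnut [[0.4354, -0.1267]] [ 0.4354 -0.1267]
bolt [[0.5827, -0.272], [0.586, -0.39]] [ 0.5843 -0.331 ]
0.11804613504897142
short [[0.4663, -0.2668], [0.4427, -0.3376]] [ 0.4545 -0.3022]
sq [[0.633, 0.2199], [0.6473, 0.1145], [0.5412, 0.1001], [0.5293, 0.2035]] [0.5877 0.1595]
[0.10636564 0.10707273 0.10408252 0.10498881]
long [[0.6867, -0.0023], [0.7025, -0.1106], [0.5443, -0.1266], [0.5345, -0.0214]] [ 0.617  -0.0652]
[0.10944647 0.15900704 0.10565548 0.15339377]
round [[0.6023, 0.0485]] [0.6023 0.0485]
caddy [[0.6629, 0.2336], [0.7076, -0.1154], [0.5434, -0.1374], [0.4995, 0.2123]] [0.6033 0.0483]
[0.35185095 0.16566726 0.35244475 0.16478243] [np.float64(1.698183003807963), np.float64(1.6956792114914614)]
hexcorners [[0.4557, 0.2964], [0.4532, 0.2699]] [0.4544 0.2832]
t 0.1 pos [ 0.1523 -0.6572  0.2257] rot [ 3.14  -0.    -2.914] w 0.0873 -> shift [-2.524  2.715 -0.3  ] turn [ 1.000e-03  4.000e-03 -5.828e+00]
```

```bash
python3 -m handwheel '[[[-0.9,0.4,0,0,0,0,0],[-0.9,0.4,0,0,0,0,0]]]' 25
python3 -m handwheel '[[[-0.9,0.4,0,0,0,0,0],[-0.9,0.4,0,0,0,0,0]]]'
python3 -m handwheel '[[[-0.9,0.4,0,0,0,0,0],[-0.9,0.4,0,0,0,0,0]]]'
python3 -m handwheel '[[[-0.9,0.4,0,0,0,0,0],[-0.9,0.4,0,0,0,0,0]]]'
python3 -m handwheel '[[[-0.9,0.4,0,0,0,0,0],[-0.9,0.4,0,0,0,0,0]]]'
python3 -m handwheel '[[[-0.9,0.4,0,0,0,0,0],[-0.9,0.4,0,0,0,0,0]]]'
python3 -m handwheel '[[[-0.8,0.35,0,0,0,0,0],[-0.8,0.35,0,0,0,0,0]]]'
python3 -m handwheel '[[[0,0,0,0,0,-0.9,0],[0,0,0,0,0,-0.9,0],[0,0,0,0,0,-0.9,0]]]'
python3 -m handwheel '[[[0,0,0,0,0,-0.9,0],[0,0,0,0,0,-0.9,0],[0,0,0,0,0,-0.9,0]]]'
python3 -m handwheel '[[[0,0,0,0,0,-0.94,0],[0,0,0,0,0,-0.94,0],[0,0,0,0,0,-0.94,0],[0,0,0,0,0,-0.94,0]]]'
python3 - <<'E'
from h import *
s=arm.get_state(); np.save('s.npy',s,allow_pickle=True)
cv2.imwrite('pics/w1.png',cams.grab_frame('wrist'))
to([.584,-.331,.004],-1.543)
E
```

```text
t: 0.35
eef_pos: [0.217, -0.6085, 0.2262]
ee_rot: [3.141, 0.0, -2.912]
force: [-0.4, -0.2, 0.0]
width: 0.0875
gripper_force: 0.0
t: 0.6
eef_pos: [0.2802, -0.561, 0.2265]
ee_rot: [3.141, 0.0, -2.911]
force: [0.1, -0.5, 0.1]
width: 0.0876
gripper_force: 0.0
t: 0.85
eef_pos: [0.3429, -0.5138, 0.2265]
ee_rot: [3.141, 0.0, -2.912]
force: [-0.6, 0.8, -0.2]
width: 0.0877
gripper_force: 0.0
t: 1.1
eef_pos: [0.4057, -0.4666, 0.2263]
ee_rot: [3.141, -0.0, -2.912]
force: [0.1, -0.3, -0.0]
width: 0.0876
gripper_force: 0.0
t: 1.35
eef_pos: [0.4685, -0.4194, 0.2263]
ee_rot: [3.141, -0.0, -2.912]
force: [-1.0, -0.3, -0.2]
width: 0.0879
gripper_force: 0.0
t: 1.6
eef_pos: [0.5313, -0.3721, 0.2261]
ee_rot: [3.141, -0.0, -2.912]
force: [0.2, 0.3, 0.3]
width: 0.088
gripper_force: 0.0
t: 1.85
eef_pos: [0.5875, -0.3302, 0.2258]
ee_rot: [3.141, -0.001, -2.912]
force: [-0.3, -0.3, 0.1]
width: 0.088
gripper_force: 0.0
t: 2.22
eef_pos: [0.5848, -0.3325, 0.2264]
ee_rot: [3.141, -0.001, -2.461]
force: [-0.8, -0.1, -0.8]
width: 0.0877
gripper_force: 0.0
t: 2.6
eef_pos: [0.5847, -0.3326, 0.2265]
ee_rot: [3.141, -0.0, -2.011]
force: [-0.2, -0.5, 0.2]
width: 0.0873
gripper_force: 0.0
t: 3.1
eef_pos: [0.5849, -0.3324, 0.2265]
ee_rot: [3.141, -0.0, -1.546]
force: [0.7, -0.2, -0.9]
width: 0.0873
gripper_force: 0.0
t 3.15 pos [ 0.5851 -0.3322  0.2266] rot [ 3.141 -0.    -1.547] w 0.088 -> shift [-0.015  0.012  2.782] turn [ 0.001 -0.    -0.008]
```

View pics/w1.png

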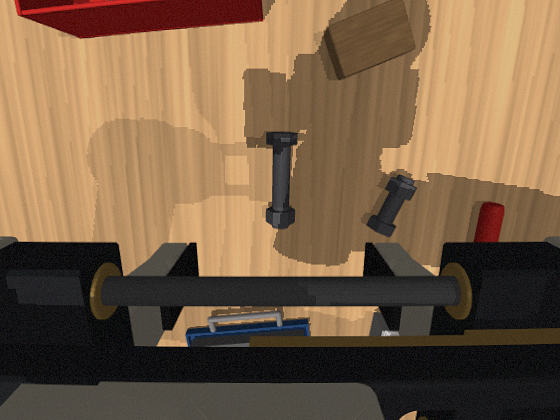

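The wrist view shows the long bolt upright in the picture, from (283,131) to (280,228), with the short bolt at (391,205). I'll check the bolt pose from this view.

Run:
```python
from h import *
s=np.load('s.npy',allow_pickle=True).item()
for z in(.015,.022):
    b=ray('wrist',[[283,132],[280,227]],z,s);print(b.round(4).tolist(),b.mean(0),np.linalg.norm(b[0]-b[1]),np.arctan2(*(b[0]-b[1])[1::-1]))
b=ray('wrist',[[276,150],[290,150],[273,205],[289,205]],.015,s);print(b.round(4))
```

```text
[[0.5817, -0.3865, 0.015], [0.5823, -0.2751, 0.015]] [ 0.58198878 -0.33081497  0.015     ] 0.11133675199707864 -1.5765077318329888
[[0.5817, -0.3869, 0.022], [0.5824, -0.2776, 0.022]] [ 0.58205587 -0.33225564  0.022     ] 0.10923020625678384 -1.5765077318329892
[[ 0.589  -0.3665  0.015 ]
 [ 0.5733 -0.3669  0.015 ]
 [ 0.5912 -0.3023  0.015 ]
 [ 0.5724 -0.3028  0.015 ]]
```

```bash
python3 -m handwheel '[[[-0.01,0.04,0.95,0,0,0.03,0],[-0.01,0.04,0.95,0,0,0.03,0]]]' 30
python3 -m handwheel '[[[0,0,0.95,0,0,0,0],[0,0,0.95,0,0,0,0]]]'
python3 -m handwheel '[[[0,0,0.6,0,0,0,0],[0,0,0.87,0,0,0,0],[0,0,0.87,0,0,0,0]]]'
python3 -m handwheel '[[[0,0,0,0,0,0,230],[0,0,0,0,0,0,230],[0,0,0,0,0,0,230],[0,0,0,0,0,0,230],[0,0,0,0,0,0,230]]]'
```

```text
t: 3.4
eef_pos: [0.5797, -0.33, 0.1467]
ee_rot: [3.135, 0.003, -1.562]
force: [0.2, -0.4, -0.9]
width: 0.0874
gripper_force: 0.0
t: 3.65
eef_pos: [0.5805, -0.3301, 0.0718]
ee_rot: [3.136, 0.002, -1.56]
force: [-0.3, 0.4, 0.7]
width: 0.0876
gripper_force: 0.0
t: 4.03
eef_pos: [0.5827, -0.3308, 0.0051]
ee_rot: [3.14, -0.0, -1.559]
force: [0.2, 0.0, 0.8]
width: 0.0876
gripper_force: 0.0
t: 4.65
eef_pos: [0.5827, -0.3305, 0.0051]
ee_rot: [-3.141, -0.0, -1.559]
force: [0.7, 0.3, 0.5]
width: 0.0429
gripper_force: 0.0
```

```bash
python3 -m handwheel '[[[0,0,0,0,0,0,240],[0,0,0,0,0,0,240],[0,0,0,0,0,0,240],[0,0,0,0,0,0,240],[0,0,0,0,0,0,240]]]'
python3 -m handwheel '[[[0,0,-0.4,0,0,0,240],[0,0,-1,0,0,0,240],[0,0,-1,0,0,0,240],[0,0,-1,0,0,0,240]]]'
python3 - <<'E'
from h import *
to([.617,-.0652,.08],-3.016)
E
```

```text
t: 5.28
eef_pos: [0.5831, -0.3306, 0.0051]
ee_rot: [-3.141, -0.0, -1.559]
force: [2.0, 0.1, 0.7]
width: 0.0192
gripper_force: 30.0
t: 5.78
eef_pos: [0.5814, -0.33, 0.0839]
ee_rot: [3.14, 0.001, -1.559]
force: [-0.7, 0.4, -4.5]
width: 0.0192
gripper_force: 30.0
t 5.775 pos [ 0.5814 -0.33    0.0839] rot [ 3.140e+00  1.000e-03 -1.559e+00] w 0.0192 -> shift [-3.304 -0.482  0.052] turn [ 5.000e-03 -1.000e-03  2.913e+00]
```

```bash
python3 -m handwheel '[[[-0.83,-0.12,0,0,0,0,240],[-0.83,-0.12,0,0,0,0,240]]]'
python3 -m handwheel '[[[-0.83,-0.12,0,0,0,0,240],[-0.83,-0.12,0,0,0,0,240]]]'
python3 -m handwheel '[[[-0.83,-0.12,0,0,0,0,240],[-0.83,-0.12,0,0,0,0,240]]]'
python3 -m handwheel '[[[-0.81,-0.12,0,0,0,0,240],[-0.81,-0.12,0,0,0,0,240]]]'
python3 -m handwheel '[[[0,0,0,0,0,0.97,240],[0,0,0,0,0,0.97,240],[0,0,0,0,0,0.97,240]]]'
python3 -m handwheel '[[[0,0,0,0,0,0.97,240],[0,0,0,0,0,0.97,240],[0,0,0,0,0,0.97,240]]]'
python3 -m handwheel '[[[0,0,0,0,0,0.97,240],[0,0,0,0,0,0.97,240],[0,0,0,0,0,0.97,240],[0,0,0,0,0,0.97,240]]]'
python3 - <<'E'
from h import *
cv2.imwrite('pics/w2.png',cams.grab_frame('wrist'))
to([.617,-.065,.0155],-3.016)
E
```

```text
t: 6.02
eef_pos: [0.5903, -0.2608, 0.0828]
ee_rot: [3.138, 0.002, -1.557]
force: [0.3, -0.3, -3.3]
width: 0.0192
gripper_force: 30.0
t: 6.28
eef_pos: [0.5995, -0.1945, 0.0833]
ee_rot: [3.139, 0.001, -1.556]
force: [0.6, -0.9, -4.0]
width: 0.0191
gripper_force: 30.0
t: 6.52
eef_pos: [0.6086, -0.1284, 0.0836]
ee_rot: [3.139, 0.0, -1.556]
force: [0.2, -0.9, -2.9]
width: 0.0193
gripper_force: 30.0
t: 6.78
eef_pos: [0.6178, -0.0638, 0.0839]
ee_rot: [3.14, 0.0, -1.556]
force: [-0.3, -0.3, -3.5]
width: 0.0189
gripper_force: 30.0
t: 7.15
eef_pos: [0.6169, -0.0673, 0.0838]
ee_rot: [3.14, -0.001, -2.049]
force: [-0.3, 0.3, -2.5]
width: 0.0191
gripper_force: 30.0
t: 7.52
eef_pos: [0.6169, -0.0675, 0.0838]
ee_rot: [3.14, -0.002, -2.535]
force: [1.1, 0.7, -3.4]
width: 0.0192
gripper_force: 30.0
t: 8.02
eef_pos: [0.6171, -0.0673, 0.084]
ee_rot: [-3.142, -0.002, -3.014]
force: [0.6, -0.1, -2.9]
width: 0.019
gripper_force: 30.0
t 8.075 pos [ 0.6172 -0.0671  0.0841] rot [-3.142e+00 -2.000e-03 -3.012e+00] w 0.0191 -> shift [-0.002  0.026  0.858] turn [-0.    -0.003  0.007]
```

View pics/w2.png

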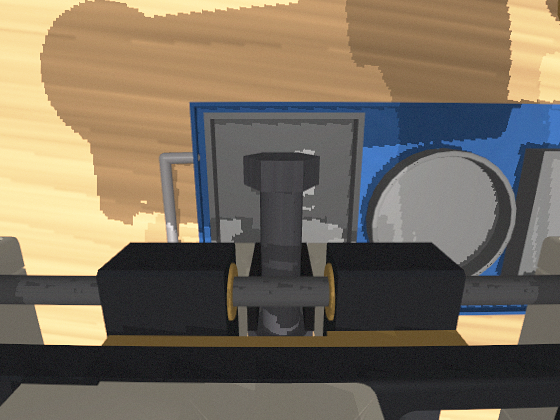

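The bolt hangs lengthwise over the long bin, head at (282,175) and bin inner walls at x about 215–358. I'll lower it and release with only a small opening.

```bash
python3 -m handwheel '[[[0,0.02,0.5,0,0,0,240],[0,0.02,0.8,0,0,0,240],[0,0.02,0.855,0,0,0,240],[0,0.02,0.855,0,0,0,240]]]'
python3 -m handwheel '[[[0,0,0,0,0,0,145],[0,0,0,0,0,0,145],[0,0,0,0,0,0,145],[0,0,0,0,0,0,145]]]'
python3 -m handwheel '[[[0,0,-0.3,0,0,0,145],[0,0,-1,0,0,0,100],[0,0,-1,0,0,0,85],[0,0,-1,0,0,0,85]]]'
python3 - <<'E'
from h import *
to([.4454,.1183,.12],-3.016)
E
```

```text
t: 8.57
eef_pos: [0.618, -0.0647, 0.0169]
ee_rot: [-3.141, 0.0, -3.013]
force: [0.7, -0.0, -3.9]
width: 0.0192
gripper_force: 30.0
t: 9.07
eef_pos: [0.618, -0.0644, 0.017]
ee_rot: [3.142, 0.001, -3.014]
force: [-0.1, 0.2, -0.3]
width: 0.0376
gripper_force: 0.0
t: 9.57
eef_pos: [0.6176, -0.0644, 0.0967]
ee_rot: [3.141, 0.001, -3.014]
force: [-0.9, -0.2, -0.3]
width: 0.0569
gripper_force: 0.0
t 9.575 pos [ 0.6176 -0.0644  0.0967] rot [ 3.141e+00  1.000e-03 -3.014e+00] w 0.0569 -> shift [ 1.844  2.539 -0.291] turn [0.001 0.001 0.004]
```

```bash
python3 -m handwheel '[[[0.61,0.85,-0.1,0,0,0,85],[0.61,0.85,-0.1,0,0,0,85]]]'
python3 -m handwheel '[[[0.61,0.85,-0.1,0,0,0,85],[0.61,0.85,-0.1,0,0,0,85]]]'
python3 -m handwheel '[[[0.61,0.84,-0.1,0,0,0,85],[0.61,0.84,-0.1,0,0,0,85],[0.61,0.84,-0.1,0,0,0,85]]]'
python3 - <<'E'
from h import *
s=arm.get_state(); np.save('s.npy',s,allow_pickle=True)
cv2.imwrite('pics/w3.png',cams.grab_frame('wrist'))
to([.4454,.1183,.016],-3.016)
E
```

```text
t: 9.82
eef_pos: [0.558, -0.0024, 0.1033]
ee_rot: [-3.142, -0.003, -3.013]
force: [-0.0, 1.0, 0.2]
width: 0.0583
gripper_force: 0.0
t: 10.07
eef_pos: [0.5014, 0.0591, 0.112]
ee_rot: [-3.141, -0.001, -3.012]
force: [0.0, 0.5, 1.1]
width: 0.0585
gripper_force: 0.0
t: 10.45
eef_pos: [0.4457, 0.1192, 0.1203]
ee_rot: [-3.141, -0.0, -3.011]
force: [0.8, -0.4, 0.5]
width: 0.0582
gripper_force: 0.0
t 10.5 pos [0.4462 0.1188 0.1202] rot [-3.141 -0.    -3.012] w 0.0586 -> shift [ 0.01  -0.004  1.303] turn [-0.001 -0.001  0.008]
```

View pics/w3.png

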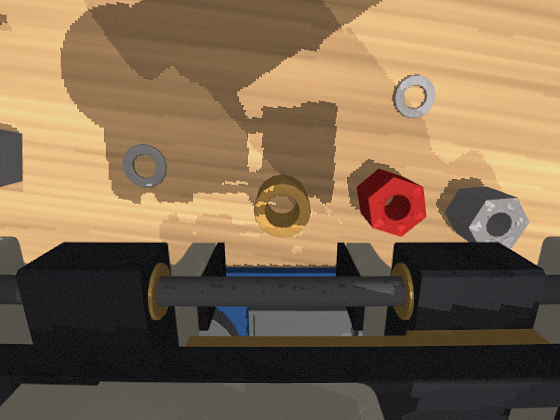

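The bush top is centred at about (282,209), with red nut bore (397,207) and steel hex nut bore (497,222).

Run:
```python
from h import *
s=np.load('s.npy',allow_pickle=True).item()
print(ray('wrist',[[282,209],[255,209],[310,209],[397,207],[497,222]],.04,s).round(4))
```

```text
[[0.4403 0.1195 0.04  ]
 [0.4429 0.0991 0.04  ]
 [0.4375 0.1406 0.04  ]
 [0.4273 0.2062 0.04  ]
 [0.429  0.2872 0.04  ]]
```

```bash
python3 -m handwheel '[[[0.04,-0.01,0.65,0,0,0,85],[0.04,-0.01,0.65,0,0,0,85]]]'
python3 -m handwheel '[[[0,0,0.4,0,0,0,85],[0,0,0.65,0,0,0,85],[0,0,0.65,0,0,0,85]]]'
python3 -m handwheel '[[[0,0,0,0,0,0,160],[0,0,0,0,0,0,160],[0,0,0,0,0,0,160],[0,0,0,0,0,0,160]]]'
python3 -m handwheel '[[[0,0,-0.3,0,0,0,160],[0,0,-0.9,0,0,0,160],[0,0,-0.9,0,0,0,160],[0,0,-0.9,0,0,0,160]]]'
python3 - <<'E'
from h import *
to([.603,.0485,.09],-3.016)
E
```

```text
t: 10.75
eef_pos: [0.4414, 0.1148, 0.0657]
ee_rot: [-3.138, -0.007, -3.015]
force: [-0.1, -0.6, 0.9]
width: 0.0582
gripper_force: 0.0
t: 11.12
eef_pos: [0.4437, 0.1165, 0.0164]
ee_rot: [-3.14, -0.002, -3.014]
force: [0.0, 0.1, 0.8]
width: 0.0587
gripper_force: 0.0
t: 11.62
eef_pos: [0.4446, 0.1179, 0.0178]
ee_rot: [3.141, 0.002, -3.013]
force: [-0.1, -0.6, 7.0]
width: 0.0433
gripper_force: 30.0
t: 12.12
eef_pos: [0.4429, 0.117, 0.0883]
ee_rot: [3.141, -0.0, -3.014]
force: [-0.7, -1.2, -2.8]
width: 0.043
gripper_force: 30.0
t 12.125 pos [0.4429 0.117  0.0883] rot [ 3.141 -0.    -3.014] w 0.043 -> shift [-1.876 -1.103 -0.022] turn [ 0.001 -0.001  0.004]
```

```bash
python3 -m handwheel '[[[-0.94,-0.55,0,0,0,0,160],[-0.94,-0.55,0,0,0,0,160],[-0.94,-0.55,0,0,0,0,160]]]'
python3 -m handwheel '[[[-0.94,-0.55,0,0,0,0,160],[-0.94,-0.55,0,0,0,0,160],[-0.94,-0.55,0,0,0,0,160]]]'
python3 - <<'E'
from h import *
cv2.imwrite('pics/w4.png',cams.grab_frame('wrist'))
to([.603,.0485,.027],-3.016)
E
```

```text
t: 12.5
eef_pos: [0.5238, 0.082, 0.0864]
ee_rot: [-3.14, -0.003, -3.016]
force: [-0.1, 0.0, -2.4]
width: 0.0432
gripper_force: 30.0
t: 12.88
eef_pos: [0.6035, 0.0484, 0.0866]
ee_rot: [-3.141, -0.003, -3.015]
force: [-0.3, -0.1, -2.7]
width: 0.0428
gripper_force: 30.0
t 12.925 pos [0.6025 0.0487 0.0868] rot [-3.141e+00 -3.000e-03 -3.015e+00] w 0.0434 -> shift [-0.008 -0.003  0.747] turn [-0.001 -0.007  0.002]
```

View pics/w4.png

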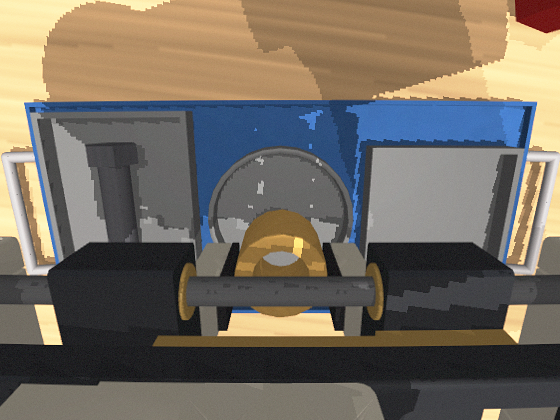

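The bush is held upright at (280,260) over the round bin centred near x=283, and the bolt lies in the long bin at (115,190). I'll lower and release it.

```bash
python3 -m handwheel '[[[0,0,0.45,0,0,0,160],[0,0,0.7,0,0,0,160],[0,0,0.745,0,0,0,160],[0,0,0.745,0,0,0,160]]]'
python3 -m handwheel '[[[0,0,0,0,0,0,90],[0,0,0,0,0,0,90],[0,0,0,0,0,0,90]]]'
python3 -m handwheel '[[[0,0,-0.3,0,0,0,90],[0,0,-1,0,0,0,85],[0,0,-1,0,0,0,85],[0,0,-1,0,0,0,85]]]'
python3 - <<'E'
from h import *
to([.431,.288,.13],-2.0)
to([.431,.288,.13])
E
```

```text
t: 13.42
eef_pos: [0.6034, 0.0496, 0.0293]
ee_rot: [-3.142, -0.0, -3.013]
force: [0.3, 0.3, -1.5]
width: 0.043
gripper_force: 30.0
t: 13.8
eef_pos: [0.6043, 0.0492, 0.0295]
ee_rot: [3.141, 0.001, -3.014]
force: [-0.2, -0.1, -0.9]
width: 0.0563
gripper_force: 0.0
t: 14.3
eef_pos: [0.6039, 0.0491, 0.1092]
ee_rot: [3.141, 0.001, -3.014]
force: [0.0, 0.4, -1.0]
width: 0.0586
gripper_force: 0.0
t 14.3 pos [0.6039 0.0491 0.1092] rot [ 3.141e+00  1.000e-03 -3.014e+00] w 0.0586 -> shift [ 1.764  3.236 -0.259] turn [ 0.000e+00  2.000e-03 -2.028e+00]
t 14.3 pos [0.6039 0.0491 0.1092] rot [ 3.141e+00  1.000e-03 -3.014e+00] w 0.0586 -> shift [ 1.764  3.236 -0.259] turn [0. 0. 0.]
```

```bash
python3 -m handwheel '[[[0.44,0.81,-0.07,0,0,0,85],[0.44,0.81,-0.07,0,0,0,85]]]'
python3 -m handwheel '[[[0.44,0.81,-0.07,0,0,0,85],[0.44,0.81,-0.07,0,0,0,85]]]'
python3 -m handwheel '[[[0.44,0.81,-0.07,0,0,0,85],[0.44,0.81,-0.07,0,0,0,85]]]'
python3 -m handwheel '[[[0.44,0.81,-0.07,0,0,0,85],[0.44,0.81,-0.07,0,0,0,85],[0.44,0.81,-0.07,0,0,0,85]]]'
python3 - <<'E'
from h import *
s=arm.get_state(); np.save('s.npy',s,allow_pickle=True)
im=cams.grab_frame('wrist');cv2.imwrite('pics/w5.png',im)
cv2.imwrite('pics/w5c.png',cv2.resize(im[140:260,200:440],None,fx=3.3,fy=3.3,interpolation=cv2.INTER_CUBIC))
to([.431,.288,.02])
E
```

```text
t: 14.55
eef_pos: [0.5587, 0.1101, 0.1136]
ee_rot: [-3.141, -0.002, -3.012]
force: [-0.0, 0.8, -0.1]
width: 0.0585
gripper_force: 0.0
t: 14.8
eef_pos: [0.5159, 0.1702, 0.1196]
ee_rot: [-3.141, -0.001, -3.011]
force: [0.5, -0.2, -0.3]
width: 0.0585
gripper_force: 0.0
t: 15.05
eef_pos: [0.4732, 0.23, 0.1254]
ee_rot: [-3.141, -0.001, -3.011]
force: [-0.1, -0.4, 0.5]
width: 0.0585
gripper_force: 0.0
t: 15.42
eef_pos: [0.4311, 0.2882, 0.1309]
ee_rot: [-3.141, -0.001, -3.012]
force: [-0.5, -0.3, -0.3]
width: 0.0582
gripper_force: 0.0
t 15.475 pos [0.4314 0.2876 0.1308] rot [-3.141e+00 -1.000e-03 -3.013e+00] w 0.0586 -> shift [0.003 0.007 1.385] turn [0. 0. 0.]
```

View pics/w5c.png

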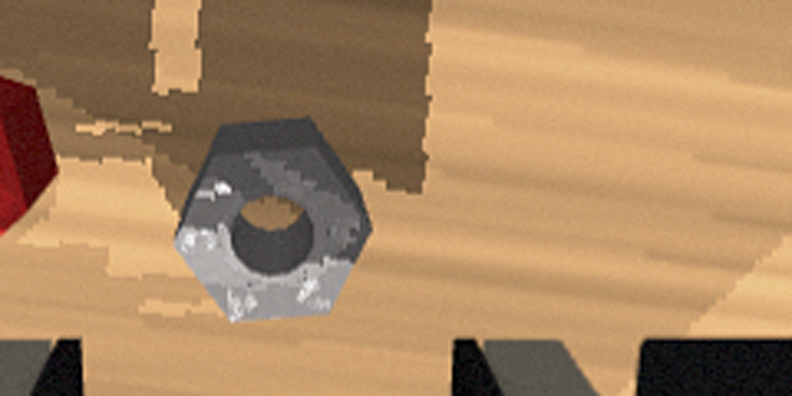

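Crop of the hex nut's top face: corners near (176,240), (220,155), (320,148), (372,228), (330,314), (232,322), bore at (273,236).

Run:
```python
from h import *
s=np.load('s.npy',allow_pickle=True).item()
c=np.array([[176,240],[220,155],[320,148],[372,228],[330,314],[232,322],[273,236]])/3.3+[200-.35,140-.35]
w=ray('wrist',c,.04,s)[:,:2];print(w.round(4),w[:6].mean(0))
m=w[:6].mean(0);d=w[:6]-m;print(np.linalg.norm(d,axis=1))
a=np.arctan2(d[:,1],d[:,0]);v=np.angle(np.exp(6j*a).mean())/6;print('vertex angle mod60',v,np.degrees(v))
for k in range(-3,4):
    n=v+np.pi/6+k*np.pi/3;  # flat normal
    print('closing dir',round(n,3),'tool yaw',round(np.angle(np.exp(1j*(n+np.pi/2))),3),round(np.angle(np.exp(1j*(n-np.pi/2))),3))
```

```text
[[0.4346 0.2663]
 [0.4124 0.2744]
 [0.4077 0.2976]
 [0.4255 0.3128]
 [0.4486 0.3059]
 [0.4538 0.2823]
 [0.4306 0.2894]] [0.4304252  0.28988096]
[0.02392645 0.02378743 0.02403766 0.02342532 0.02428515 0.02461922]
vertex angle mod60 -0.3277835344065814 -18.780613115378323
closing dir -2.946 tool yaw -1.375 1.767
closing dir -1.899 tool yaw -0.328 2.814
closing dir -0.851 tool yaw 0.719 -2.422
closing dir 0.196 tool yaw 1.767 -1.375
closing dir 1.243 tool yaw 2.814 -0.328
closing dir 2.29 tool yaw -2.422 0.719
closing dir 3.337 tool yaw -1.375 1.767
```

```bash
python3 -m handwheel '[[[0.01,0.03,0,0,0,-0.59,85],[0.01,0.03,0,0,0,-0.59,85],[0.01,0.03,0,0,0,-0.59,85]]]'
python3 -m handwheel '[[[0,0,0.4,0,0,-0.59,85],[0,0,0.7,0,0,-0.59,85],[0,0,0.7,0,0,-0.59,85]]]'
python3 - <<'E'
from h import *
to([.4304,.2898,.018],-2.422)
E
```

```text
t: 15.85
eef_pos: [0.4308, 0.2892, 0.131]
ee_rot: [-3.141, -0.001, -2.721]
force: [-0.2, 0.2, -0.1]
width: 0.0585
gripper_force: 0.0
t: 16.23
eef_pos: [0.4297, 0.2887, 0.0737]
ee_rot: [-3.141, -0.004, -2.428]
force: [-0.2, -0.0, 0.1]
width: 0.0579
gripper_force: 0.0
t 16.225 pos [0.4297 0.2887 0.0737] rot [-3.141 -0.004 -2.428] w 0.0579 -> shift [-0.019  0.006  0.696] turn [-0.002 -0.008 -0.012]
```

```bash
python3 -m handwheel '[[[0,0,0.4,0,0,0,85],[0,0,0.69,0,0,0,85],[0,0,0.69,0,0,0,85]]]'
python3 -m handwheel '[[[0,0,0,0,0,0,165],[0,0,0,0,0,0,165],[0,0,0,0,0,0,165],[0,0,0,0,0,0,165]]]' 35
python3 -m handwheel '[[[0,0,-0.3,0,0,0,165],[0,0,-0.9,0,0,0,165],[0,0,-0.9,0,0,0,165],[0,0,-0.9,0,0,0,165]]]'
python3 - <<'E'
from h import *
to([.589,.161,.09])
E
```

```text
t: 16.6
eef_pos: [0.4301, 0.2897, 0.0197]
ee_rot: [-3.141, -0.002, -2.428]
force: [0.0, 0.5, -0.0]
width: 0.0584
gripper_force: 0.0
t: 17.1
eef_pos: [0.4308, 0.2909, 0.0215]
ee_rot: [-3.142, 0.002, -2.424]
force: [0.6, -2.2, 7.1]
width: 0.042
gripper_force: 35.0
t: 17.6
eef_pos: [0.4295, 0.2901, 0.0918]
ee_rot: [3.141, -0.0, -2.425]
force: [-0.3, -0.8, -4.2]
width: 0.0417
gripper_force: 35.0
t 17.6 pos [0.4295 0.2901 0.0918] rot [ 3.141 -0.    -2.425] w 0.0417 -> shift [-0.442 -2.527  0.021] turn [0. 0. 0.]
```

```bash
python3 -m handwheel '[[[-0.15,-0.84,0,0,0,0,165],[-0.15,-0.84,0,0,0,0,165]]]'
python3 -m handwheel '[[[-0.15,-0.84,0,0,0,0,165],[-0.15,-0.84,0,0,0,0,165]]]'
python3 -m handwheel '[[[-0.15,-0.84,0,0,0,0,165],[-0.15,-0.84,0,0,0,0,165],[-0.15,-0.84,0,0,0,0,165]]]'
python3 - <<'E'
from h import *
cv2.imwrite('pics/t2.png',cams.grab_frame('top')[150:290,140:460])
cv2.imwrite('pics/t2.png',cv2.resize(cv2.imread('pics/t2.png'),None,fx=2.5,fy=2.5))
to([.589,.161,.030])
E
```

```text
t: 17.85
eef_pos: [0.4842, 0.2453, 0.0903]
ee_rot: [-3.141, -0.003, -2.427]
force: [-0.5, 0.1, -4.1]
width: 0.0415
gripper_force: 35.0
t: 18.1
eef_pos: [0.5377, 0.2026, 0.0903]
ee_rot: [3.142, -0.003, -2.427]
force: [-0.8, -0.4, -4.5]
width: 0.0419
gripper_force: 35.0
t: 18.48
eef_pos: [0.5888, 0.1617, 0.0905]
ee_rot: [3.141, -0.003, -2.425]
force: [-0.7, -0.0, -4.4]
width: 0.0421
gripper_force: 35.0
t 18.525 pos [0.5886 0.1623 0.0909] rot [ 3.141e+00 -2.000e-03 -2.424e+00] w 0.0419 -> shift [ 0.005 -0.016  0.762] turn [0. 0. 0.]
```

```bash
python3 -m handwheel '[[[0,-0.01,0.45,0,0,0,165],[0,-0.01,0.7,0,0,0,165],[0,-0.01,0.76,0,0,0,165],[0,-0.01,0.76,0,0,0,165]]]'
python3 -m handwheel '[[[0,0,0,0,0,0,90],[0,0,0,0,0,0,90],[0,0,0,0,0,0,90]]]'
python3 -m handwheel '[[[0,0,-0.3,0,0,0,90],[0,0,-1,0,0,0,85],[0,0,-1,0,0,0,85],[0,0,-1,0,0,0,85]]]'
python3 -m handwheel '[[[0.8,0,-0.8,0,0,0,85],[0.8,0,-0.8,0,0,0,85],[0.8,0,-0.8,0,0,0,85]]]'
python3 -m handwheel '[[[0.8,0,-0.5,0,0,0,85],[0.8,0,-0.5,0,0,0,85],[0.8,0,-0.5,0,0,0,85]]]'
python3 - <<'E'
from h import *
im=cams.grab_frame('top')[150:290,140:460]
cv2.imwrite('pics/t3.png',cv2.resize(im,None,fx=2.5,fy=2.5,interpolation=cv2.INTER_CUBIC))
im=cams.grab_frame('scene')[100:380,140:440]
cv2.imwrite('pics/sc3.png',cv2.resize(im,None,fx=2,fy=2))
E
```

```text
t: 19.02
eef_pos: [0.5894, 0.1628, 0.0318]
ee_rot: [3.141, -0.0, -2.422]
force: [0.5, -0.3, -3.7]
width: 0.0413
gripper_force: 35.0
t: 19.4
eef_pos: [0.5906, 0.162, 0.0317]
ee_rot: [-3.141, 0.001, -2.424]
force: [-0.1, -0.3, -0.5]
width: 0.0565
gripper_force: 0.0
t: 19.9
eef_pos: [0.5903, 0.1617, 0.1116]
ee_rot: [3.141, 0.001, -2.424]
force: [-0.9, 0.1, -0.3]
width: 0.0585
gripper_force: 0.0
t: 20.27
eef_pos: [0.5418, 0.1191, 0.1761]
ee_rot: [-3.141, 0.001, -2.424]
force: [0.3, -0.4, -0.3]
width: 0.0587
gripper_force: 0.0
t: 20.65
eef_pos: [0.494, 0.0776, 0.215]
ee_rot: [3.141, 0.0, -2.424]
force: [0.6, 0.3, 0.6]
width: 0.0586
gripper_force: 0.0
```

View pics/t3.png

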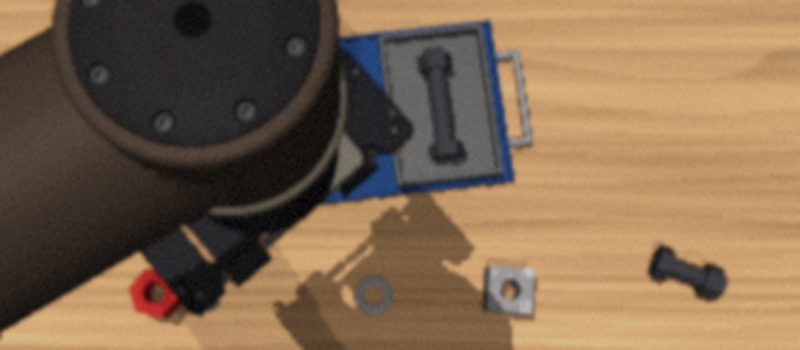

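View pics/sc3.png

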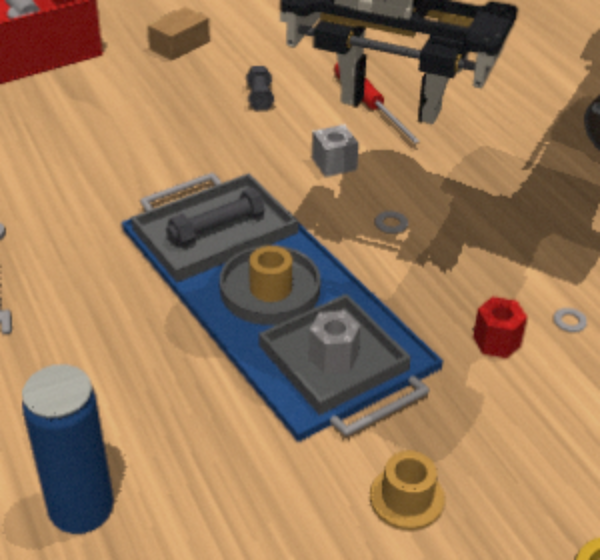

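Top view: the long bolt lies lengthwise and centred in its bin, (436,60) to (448,155), with the square nut and short bolt where they started. Scene view: the bush stands in the round bin (270,272), the hex nut stands in the square bin (334,340), and the flanged bush and red nut are untouched. I'll hand it in.

```bash
python3 -c "
from station import arm
print(arm.job_done())"
```

```text
the job is handed in; nothing more can be done
None
```

The kit is made up and handed in at about 21 s of robot time: in the final pictures the hex nut, plain bush and long bolt sit centred in their bins and the look-alikes look undisturbed, though the hand-in returned no verdict.

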